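Slide the heavy parts crate back into its place in the bay

TASK

The heavy wooden crate of gears stands out on the bench before its empty place in the steel bay, out of line with it and a little askew. Put it away by pushing only, with the fingers, low down near its base so that it slides and does not tip: push it away from you into line with the gap between the black crate and the fibreboard box, then across into the gap until its back is fully home against the back rail, square with the bay and upright. Don't grip or lift it, don't push it above half its height or with the body of the hand, don't shift its two neighbours, leave the clutch drum and the grease jar alone, and take the hand away at the end.

Things in the scene. Friction and masses are not known exactly. Their poses are not given: they have to be found in the camera images.
- crate: Tall wooden crate of gears: orange-brown boards on a plain timber base frame 110 (x, depth) x 130 (y, width) mm and 50 mm high; the boarded sides above are set back 18 mm all round and end 200 mm above the bench (gears to 202). Origin: centre of the underside; z up, x towards its back, parallel to the bay's x when square. 2 to 3 kg, loose; starts 25 to 60 mm nearer the robot than the gap's middle line, turned up to 0.15 rad.
- crate_front (a point): Centre of the front face of the crate's base frame, 25 mm above the bench: the place to push. x points into the crate. The crate slides at about 9 to 20 N; pushed above about 85 to 105 mm it tips. A gripper pointing straight down may strike the boards with its body before the tips reach the frame; tilted 15 to 45 degrees, tips leading, it does not. The side faces may be pushed the same way.
- bay_home (a point): The crate's place, fixed to the bay: the point on the bench where the centre of its underside is when home. z up, x straight into the bay (to the robot's left, at most 0.38 rad off that), y along the back rail towards the robot's side of the bench. Front face of the back rail at x = +55 mm. The empty gap runs from y = -87 to +87 mm (22 mm of play each side of the crate). The crate starts in front, its centre 165 to 200 mm out (-x).
- bay: Fixed bench-top frame of grey slotted steel angle, 420 mm wide (y), same origin and axes as bay_home: back rail 60 mm high, a second rail above it at 118 to 152 mm, end posts 170 mm high, low end plates 45 mm high. Open at its front (-x, to the robot's right) and top; no floor or step, the crate slides on the bench itself. The neighbours' front faces are at about x = -36 mm, 19 mm behind the crate's front when it is home.
- black_crate: Black plastic lattice crate of clutch drums, 90 (x) x 110 (y) x 180 mm high, 6 kg, loose, standing in the bay on one side of the gap, which side varies. Origin: centre of the underside. Must stay where it is.
- fibre_box: Pale brown fibreboard box of gears, 90 (x) x 110 (y) x 170 mm high, 6 kg, loose, standing in the bay on the other side of the gap. Origin: centre of the underside. Must stay where it is.
- clutch_drum: Aluminium and steel clutch drum, 84 mm across, 55 mm high (62 mm at its hub), standing loose on the bench to one side, 0.4 m or more off to the left or right. Origin: centre of the underside. Leave alone.
- grease_jar: White jar with a red cap and a yellow label, 66 mm across, 95 mm high, standing loose on the bench on the other side. Origin: centre of the underside. Leave alone.

How it is judged:
By the outcome, as a careful person would: the job done as asked, in the order asked, and still so for the second after the job is handed in, with the robot touching nothing.
It also fails if it takes over 64 s, if anything falls off the work surface, if the arm or the gripper's body presses on something with over 40 N, if the wrist force passes 120 N, or if a joint passes its speed limit or range.

ROBOT

A 6-joint arm with a two-finger parallel gripper is mounted at the origin on the work surface. World frame = base frame: x ahead of the robot, y to its left, z up, the work surface at z = 0. Lengths are in mm, angles in rad, forces in N, time in s.
With the tool pointing down it reaches from about 275 to 1000 mm from the base axis. Payload 8.4 kg.
Tool frame: the origin (TCP) lies where the fingers leave the gripper's body, on its centre line; the fingertips stand 73 mm ahead of it and the grasp point (between the pads) lies 54 mm ahead of it (grip_point_offset is the distance from the TCP to the grasp point, in mm); z points along the fingers, y is the direction in which the jaws open and shut (so a half turn about z gives the same grasp; the last joint's range is limited). The gripper opens to 85 mm and grips with 20 to 120 N. Pads are 22 mm wide; open, the fingers measure 114 mm over their backs; the gripper's body (76 mm by 85 mm) begins 54 mm behind the grasp point. The pads swing forward as they close: fully open they stand 13 mm farther back than shut.
Start: joints at [-1.249, 0.353, 1.633, -0, 1.155, -0.002], TCP at [198.856, -592.524, 303.881] pointing down, gripper open.
Joint ranges: [-2.63, 2.63], [-0.92, 2.1], [0.06, 2.66], [-1.3, 4.44], [0, 2.69], [-3.02, 3.02]. Speed limits (rad/s): [2.22, 2.22, 2.79, 3.14, 3.14, 3.14].

INTERFACE

Orientations are given as [roll, pitch, yaw] about the fixed x, y, z axes, in that order (R = Rz(yaw) Ry(pitch) Rx(roll)).
In Python, from rig import sense, grab_frame, sign_off, grip_point_offset gives the robot as it stands. The module is installed in compiled form; this text tells all that it offers.
- The arm moves only by the tool drive_tool, never from a script. Its argument "targets" is one flat list of numbers, 7 for each row, row after row: the shift along the tool's x, y, z in m, then the turn, a rotation vector about the tool's x, y, z in rad, then the opening, from 0 (shut) to 1 (fully open). In form: [tx, ty, tz, wx, wy, wz, grip, tx, ty, tz, wx, wy, wz, grip, ...]. A call has 1 to 12 rows; each row is the pose to reach, as a shift and turn from the pose commanded when the call began, along the tool's axes at that moment; what a row does not reach only later rows make up. A row lasts 1/12 s, in which the tool goes at most 41.7 mm and 7.16 degrees, less where a joint would pass 70% of its speed; a pose out of reach is approached as far as the arm can. A call with a gripper value outside its range is refused whole. The fingers move at their own pace and stop on an object; "force" is the grip in N (left out, the last holds). Time passes only in rows, so rows that repeat a pose let the fingers close. It gives the time, the measured TCP pose, the force and the opening at its end, in the units of the state.
- sense(): the state, without advancing time (a new reading comes with each control period).
- grab_frame(name): name is "scene" or "side" or "wrist"; returns a dict with "color" (420x560x3 uint8, blue, green, red), "vertical_fov" (degrees; the focal length in pixels is half the picture's height over the tangent of half this angle, whatever the lens; pixels are square), "cx", "cy" (the principal point, pixels), "world_from_camera" (4x4, takes a point from camera to world coordinates). Camera axes: x right, y down, z forward; pixel columns grow to the right and rows downward; lengths in mm; the calibration is good to about 2 mm. A picture is of the moment at which its call begins. There is no depth.
- sign_off(): hands the job in, once; it reports no verdict.
The state is a dict: "clock": time; "qpos": joint angles; "qvel": joint speeds; "joint_efforts": joint torques, N m; "eef_pos": TCP position; "tcp_rot": TCP orientation; "contact_force": force on the tool from outside, world axes, zero at the start; "wrist_torque": the same for the moment, N m; "opening": opening from 0.0 (shut) to 1.0 (fully open).
Only numpy, scipy, OpenCV 4.12 (cv2) and the standard library are available. Lean on these libraries where they do the work, as an engineer would, in place of code of your own. Each camera call takes 0.05 s, during which the arm holds its last target. There are 200 camera calls.

## Working session

There is one attempt and no reset: what is moved stays moved. The work goes in short steps, Python scripts to look and compute and a tool call to move; the robot and the scene stay as the last step left them, time stands still between calls to the robot, and variables do not carry over. Pictures are saved under pics/ and viewed, about 8 in all and at most 12, crops included, and the job is handed in when it is done.

Besides the shell and the picture viewer there is one more tool, called after "Call:" as a command line: name --argument value ..., lists and objects as JSON in quotes. drive_tool: Moves the arm, as the interface text tells. Its arguments: {"type":"object","properties":{"targets":{"type":"array"},"force":{"type":"number"}},"required":["targets"]}

```bash
mkdir -p pics
cat > h.py <<'E'
import numpy as np, cv2
from rig import *
def snap(n,f):
    d=grab_frame(n); cv2.imwrite('pics/'+f,d['color']); np.savez('pics/'+f+'.npz',T=d['world_from_camera'],f=210/np.tan(np.radians(d['vertical_fov'])/2),cx=d['cx'],cy=d['cy']); return d
def ray(f,u,v,z=0):
    k=np.load('pics/'+f+'.npz');T=k['T'];r=T[:3,:3]@np.array([(u-k['cx'])/k['f'],(v-k['cy'])/k['f'],1]);o=T[:3,3]
    return o+r*(z-o[2])/r[2]
def proj(f,p):
    k=np.load('pics/'+f+'.npz');T=k['T'];q=T[:3,:3].T@(np.array(p,float)-T[:3,3]);return q[:2]/q[2]*k['f']+[k['cx'],k['cy']]
E
python3 - <<'E'
from h import *
for n in('scene','side'): d=snap(n,n+'0.png');print(d['world_from_camera'].round(2))
a=cv2.imread('pics/scene0.png');b=cv2.imread('pics/side0.png');cv2.imwrite('pics/x.png',a)
s=sense();print(s,grip_point_offset)
E
```

```text
[[ 2.30000e-01  7.90000e-01 -5.60000e-01  1.27272e+03]
 [ 9.70000e-01 -1.90000e-01  1.40000e-01 -1.73230e+02]
 [ 1.00000e-02 -5.80000e-01 -8.10000e-01  1.07405e+03]
 [ 0.00000e+00  0.00000e+00  0.00000e+00  1.00000e+00]]
[[-9.90000e-01  1.60000e-01 -5.00000e-02  6.51910e+02]
 [ 1.70000e-01  9.30000e-01 -3.30000e-01  4.57000e+02]
 [-0.00000e+00 -3.30000e-01 -9.40000e-01  1.39573e+03]
 [ 0.00000e+00  0.00000e+00  0.00000e+00  1.00000e+00]]
{'clock': 0.1, 'qpos': array([-1.24941234e+00,  3.53572425e-01,  1.63405469e+00, -5.93067958e-06,
        1.15521235e+00, -2.41630599e-03]), 'qvel': array([ 0.00061657, -0.00074036, -0.00061805,  0.00051508, -0.00067062,
       -0.00052263]), 'joint_efforts': array([ 1.67610964e-03, -6.06357408e+01, -3.42816532e+01,  1.19061319e-04,
        3.84337021e-03,  5.81263208e-06]), 'eef_pos': array([ 198.73955246, -592.20397125,  303.24291168]), 'tcp_rot': array([-3.14034583e+00,  2.41018719e-06,  3.23802694e-01]), 'contact_force': array([-0.62121035,  0.8243041 , -0.28158982]), 'wrist_torque': array([ 0.04400887, -0.05069601,  0.00739845]), 'opening': 1.0034240045195897} 53.900000000000006
```

View pics/scene0.png

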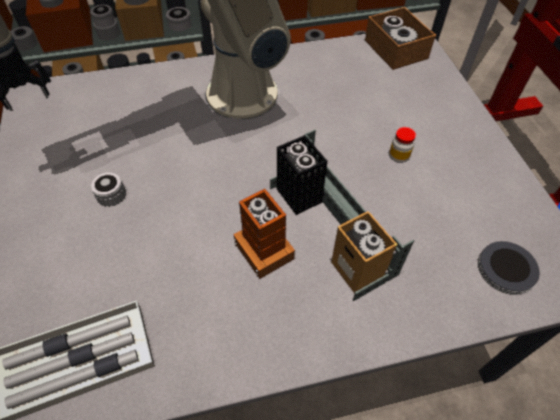

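View pics/side0.png

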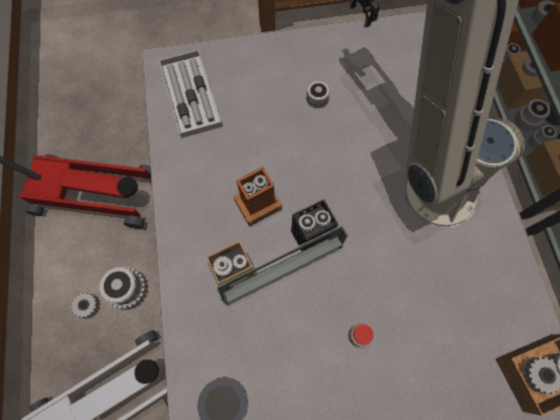

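The scene picture shows the crate at about (265,235), the black crate at (302,175) on the robot's side of the gap, and the fibreboard box at (362,252) on the far side. The drum is at (107,187) and the jar at (403,145). The side picture has the crate at (258,197), with the bay running from (225,295) to (345,235). I'll enlarge both around the crate and bay.

Run:
```python
from h import *
a=cv2.imread('pics/scene0.png')[125:305,220:420];cv2.imwrite('pics/c1.png',cv2.resize(a,(800,720)[:2] and (667,600),interpolation=cv2.INTER_CUBIC))
b=cv2.imread('pics/side0.png')[160:310,200:360];cv2.imwrite('pics/c2.png',cv2.resize(b,(640,600),interpolation=cv2.INTER_CUBIC))
```

```text
(no output)
```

View pics/c1.png

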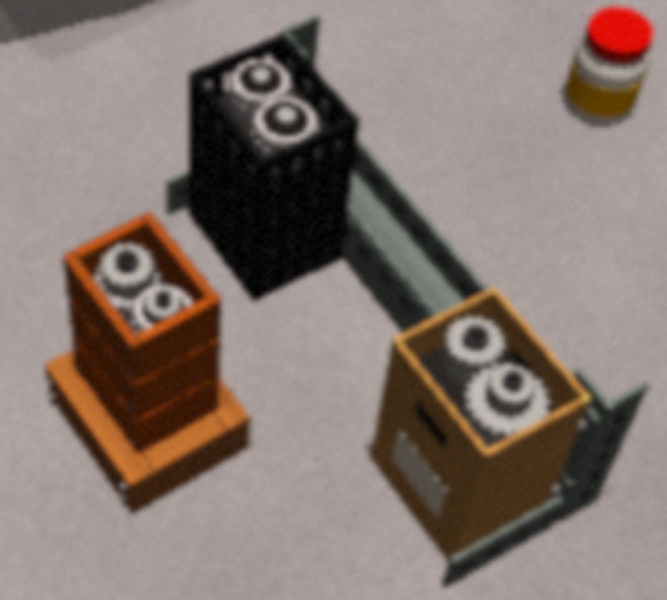

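View pics/c2.png

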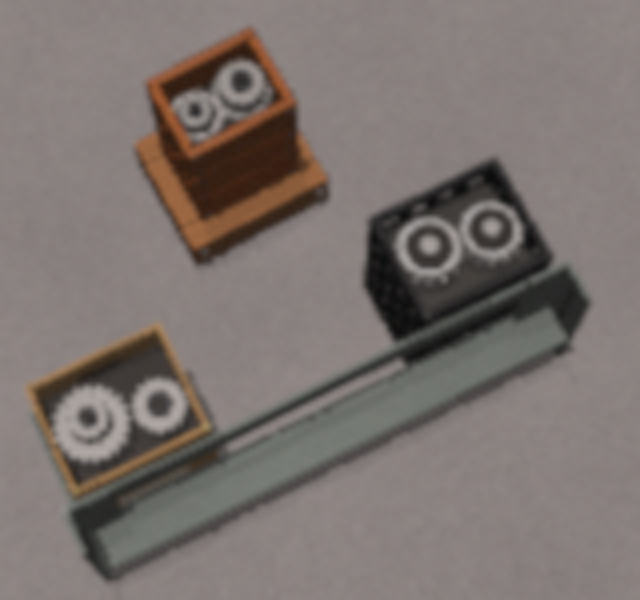

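```bash
cat >> h.py <<'E'
from scipy.optimize import least_squares
def fit(obs,x0=(600,0,90)):
    # obs: (file, u,v, X,Y,Z)
    def P(p,o):
        c,s=np.cos(p[2]),np.sin(p[2]);return [p[0]+c*o[3]-s*o[4],p[1]+s*o[3]+c*o[4],o[5]]
    g=lambda p:np.concatenate([proj(o[0],P(p,o))-[o[1],o[2]] for o in obs])
    r=least_squares(g,[x0[0],x0[1],np.radians(x0[2])],x_scale=[10,10,.1],loss='soft_l1')
    return r.x,g(r.x).reshape(-1,2).round(1).tolist()
A=lambda u,v,*q:('scene0.png',220+u/3.335-.35,125+v/3.333-.35,*q)
B=lambda u,v,*q:('side0.png',200+u/4-.375,160+v/4-.375,*q)
E
python3 - <<'E'
from h import *
cr=[A(47,367,-55,65,50),A(131,487,-55,-65,50),A(250,418,55,-65,50),A(131,510,-55,-65,0),A(250,440,55,-65,0),A(67,258,-37,47,200),A(150,215,37,47,200),A(218,297,37,-47,200),A(135,345,-37,-47,200),
B(137,148,-55,-65,50),B(200,245,55,-65,50),B(327,182,55,65,50),B(205,265,55,-65,0),B(150,85,-37,-47,200),B(250,30,-37,47,200),B(297,100,37,47,200),B(190,158,37,-47,200)]
bl=[A(190,75,-45,55,180),A(265,165,-45,-55,180),A(355,120,45,-55,180),A(257,298,-45,-55,0),B(497,160,-45,55,180),B(372,215,-45,-55,180),B(552,258,45,55,180)]
fi=[A(397,340,-45,55,170),A(490,290,45,55,170),A(588,397,45,-55,170),A(490,450,-45,-55,170),A(445,555,-45,-55,0),A(375,450,-45,55,0),B(30,387,-45,-55,170),B(160,327,-45,55,170),B(213,428,45,55,170),B(77,493,45,-55,170)]
R={}
for n,o in(('crate',cr),('black',bl),('fibre',fi)):
    p,e=fit(o);R[n]=p;print(n,p.round(3),e)
b,f=R['black'],R['fibre'];d=b[:2]-f[:2];print(np.hypot(*d))
yaw=np.arctan2(d[1],d[0])-np.pi/2;print('yaw from neighbours',yaw)
print('rail',[ray('side0.png',*B(u,v)[1:3],152).round(1) for u,v in((72,505),(565,265))])
print('rail c1',[ray('scene0.png',*A(u,v)[1:3],152).round(1) for u,v in((362,150),(490,285))])
E
```

```text
crate [640.735 -59.884   1.931] [[-1.0, -0.9], [0.4, -0.6], [0.8, -1.0], [1.0, 1.8], [0.2, 2.1], [-1.4, -1.1], [-0.0, -1.8], [1.7, -0.0], [-0.4, 0.4], [-1.0, -1.0], [-1.1, 1.4], [0.8, -1.3], [-1.4, 0.8], [-1.3, -1.1], [0.4, -1.4], [0.5, 0.1], [0.3, 0.1]]
black [479.695  80.742   1.87 ] [[0.0, -0.5], [-0.5, -0.0], [2.1, 0.1], [-0.5, 1.2], [0.2, -0.7], [-0.5, 0.8], [0.8, -0.2]]
fibre [750.551 164.667   1.863] [[-1.1, -1.4], [1.8, -1.8], [1.0, -0.3], [-1.3, 0.9], [1.7, 2.7], [-1.4, 1.4], [-0.5, -0.2], [0.9, -1.2], [0.5, 0.3], [-0.0, 0.7]]
283.55980032753297
yaw from neighbours -4.411920424162805
rail [array([796.6, 226.2, 152. ]), array([402.4, 106.7, 152. ])]
rail c1 [array([525.5, 140.7, 152. ]), array([673.1, 194.6, 152. ])]
```

```bash
cat >> h.py <<'E'
from scipy.spatial.transform import Rotation as Ro
H=np.array([617.,114.]);YB=1.868
ex=np.array([np.cos(YB),np.sin(YB)]);ey=np.array([-ex[1],ex[0]])
def bay(p): d=np.array(p[:2])-H; return d@ex,d@ey
def goal(bx,by,z,yaw,tilt):
    s=sense();R0=Ro.from_euler('xyz',s['tcp_rot'])
    p=np.r_[H+bx*ex+by*ey,z]
    R1=Ro.from_euler('xyz',[np.pi,0,yaw])*Ro.from_rotvec([0,tilt,0])
    print('to',p.round(1),'shift',(R0.inv().apply(p-s['eef_pos'])/1000).round(4),'turn',(R0.inv()*R1).as_rotvec().round(4))
def st():
    s=sense();print(round(s['clock'],2),s['eef_pos'].round(1),'bay',np.round(bay(s['eef_pos']),1),s['tcp_rot'].round(3),'F',s['contact_force'].round(1),s['opening'],s['qpos'].round(2))
E
python3 - <<'E'
from h import *
print('crate bay',bay([640.7,-59.9]),'drum',ray('scene0.png',107,190,30),'jar',ray('scene0.png',403,150,40))
goal(-172,30+65+46+35,300,YB-np.pi/2,.52)
E
```

```text
crate bay (np.float64(-173.21656030243543), np.float64(28.265230177600888)) drum [ 356.63879591 -457.32755689   30.        ] jar [410.80263749 424.37894904  40.        ]
to [ 499.1 -102.   300. ] shift [ 0.4407 -0.3692  0.0037] turn [-0.0081  0.52    0.0257]
```

Call:
drive_tool --targets '[0.22, -0.185, 0, 0, 0.26, 0.013, 0.6, 0.22, -0.185, 0, 0, 0.26, 0.013, 0.6, 0.22, -0.185, 0, 0, 0.26, 0.013, 0.6, 0.22, -0.185, 0, 0, 0.26, 0.013, 0.6, 0.22, -0.185, 0, 0, 0.26, 0.013, 0.6, 0.22, -0.185, 0, 0, 0.26, 0.013, 0.6, 0.44, -0.369, 0.004, -0.008, 0.52, 0.026, 0.6, 0.44, -0.369, 0.004, -0.008, 0.52, 0.026, 0.6, 0.44, -0.369, 0.004, -0.008, 0.52, 0.026, 0.6, 0.44, -0.369, 0.004, -0.008, 0.52, 0.026, 0.6, 0.44, -0.369, 0.004, -0.008, 0.52, 0.026, 0.6, 0.44, -0.369, 0.004, -0.008, 0.52, 0.026, 0.6]'

```text
clock: 1.1
eef_pos: [460.0, -164.4, 300.8]
tcp_rot: [3.141, -0.52, 0.296]
contact_force: [0.5, -0.6, -0.4]
opening: 0.603
```

Run:
```python
from h import *
st()
goal(-172,176,300,YB-np.pi/2,.52)
```

```text
1.1 [ 460.  -164.4  300.8] bay [-220.2  231.6] [ 3.141 -0.52   0.296] F [ 0.5 -0.6 -0.4] 0.6029700087754271 [-0.55  0.02  2.15  0.61  0.71  0.3 ]
to [ 499.1 -102.   300. ] shift [ 0.0478 -0.0483  0.0283] turn [ 0.0015 -0.0005 -0.0007]
```

Call:
drive_tool --targets '[0, 0, 0, 0, 0, 0, 0.6, 0, 0, 0, 0, 0, 0, 0.6]'

```text
clock: 1.27
eef_pos: [460.4, -163.3, 300.7]
tcp_rot: [3.141, -0.52, 0.303]
contact_force: [-0.1, -0.2, -0.1]
opening: 0.598
```

Run:
```python
from h import *
st()
goal(-172,176,83,YB-np.pi/2,.52)
```

```text
1.27 [ 460.4 -163.3  300.7] bay [-219.3  231. ] [ 3.141 -0.52   0.303] F [-0.1 -0.2 -0.1] 0.5980905853317362 [-0.55  0.02  2.14  0.61  0.71  0.3 ]
to [ 499.1 -102.    83. ] shift [-0.0601 -0.0472  0.2163] turn [-0.0019  0.0002  0.0052]
```

Call:
drive_tool --targets '[-0.06, -0.047, 0.216, -0.002, 0, 0.005, 0.6, -0.06, -0.047, 0.216, -0.002, 0, 0.005, 0.6, -0.06, -0.047, 0.216, -0.002, 0, 0.005, 0.6, -0.06, -0.047, 0.216, -0.002, 0, 0.005, 0.6, -0.06, -0.047, 0.216, -0.002, 0, 0.005, 0.6, -0.06, -0.047, 0.216, -0.002, 0, 0.005, 0.6, -0.06, -0.047, 0.216, -0.002, 0, 0.005, 0.6, -0.06, -0.047, 0.216, -0.002, 0, 0.005, 0.6, -0.06, -0.047, 0.216, -0.002, 0, 0.005, 0.6, -0.06, -0.047, 0.216, -0.002, 0, 0.005, 0.6]'

```text
clock: 2.1
eef_pos: [498.9, -106.2, 84.1]
tcp_rot: [3.141, -0.52, 0.291]
contact_force: [0.6, 0.7, 1.3]
opening: 0.599
```

Run:
```python
from h import *
st()
goal(-172,176-30,83,YB-np.pi/2,.52)
d=snap('scene','s1.png');d2=snap('side','d1.png')
a=cv2.resize(d['color'][125:305,190:350],(533,600),interpolation=cv2.INTER_CUBIC)
cv2.imwrite('pics/s1c.png',a)
```

```text
2.1 [ 498.9 -106.2   84.1] bay [-175.9  177.4] [ 3.141 -0.52   0.291] F [0.6 0.7 1.3] 0.5988773209521144 [-0.38  0.48  2.27  1.67  0.31 -0.7 ]
to [527.8 -93.2  83. ] shift [ 0.0266 -0.0041  0.0166] turn [ 0.0034 -0.0004 -0.0054]
```

View pics/s1c.png

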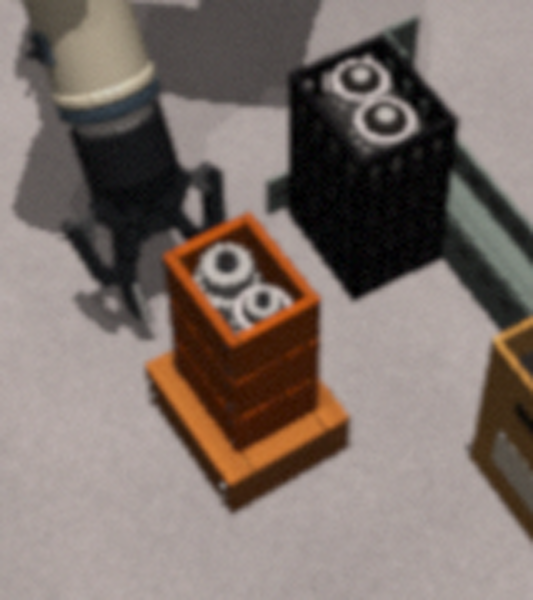

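The near-side view shows the open hand tilted behind the crate. Its left fingertip is at crop (145,335), short of the frame corner at (150,370), and nothing is touching yet.

Call:
drive_tool --targets '[0.009, -0.002, 0.005, 0.003, 0, -0.005, 0.6, 0.018, -0.004, 0.01, 0.003, 0, -0.005, 0.6, 0.026, -0.004, 0.0155, 0.003, 0, -0.005, 0.6, 0.029, -0.004, 0.017, 0.003, 0, -0.005, 0.6, 0.032, -0.004, 0.0188, 0.003, 0, -0.005, 0.6, 0.035, -0.004, 0.0205, 0.003, 0, -0.005, 0.6, 0.038, -0.004, 0.022, 0.003, 0, -0.005, 0.6, 0.041, -0.004, 0.0239, 0.003, 0, -0.005, 0.6, 0.041, -0.004, 0.0239, 0.003, 0, -0.005, 0.6]'

```text
clock: 2.95
eef_pos: [541.0, -87.2, 82.5]
tcp_rot: [-3.141, -0.517, 0.298]
contact_force: [-9.0, -0.5, 4.0]
opening: 0.601
```

Run:
```python
from h import *
st()
goal(-172,118,83,YB-np.pi/2,.52)
```

```text
2.95 [541.  -87.2  82.5] bay [-170.1  131.6] [-3.141 -0.517  0.298] F [-9.  -0.5  4. ] 0.6007236419222698 [-0.3   0.51  2.2   1.58  0.28 -0.55]
to [554.5 -85.   83. ] shift [0.0121 0.0019 0.0063] turn [-0.0012  0.003   0.0007]
```

Call:
drive_tool --targets '[0.003, 0, 0.0017, 0, 0.001, 0, 0.6, 0.006, 0.001, 0.0034, 0, 0.002, 0, 0.6, 0.009, 0.001, 0.005, 0, 0.003, 0, 0.6, 0.012, 0.002, 0.0065, 0, 0.003, 0, 0.6, 0.014, 0.002, 0.0075, 0, 0.003, 0, 0.6, 0.014, 0.002, 0.0075, 0, 0.003, 0, 0.6]'

```text
clock: 3.45
eef_pos: [556.3, -84.7, 82.3]
tcp_rot: [-3.141, -0.519, 0.297]
contact_force: [-7.7, -0.3, -1.9]
opening: 0.601
```

Run:
```python
from h import *
st()
d=snap('scene','s2.png');d2=snap('side','d2.png')
a=cv2.resize(d['color'][185:285,220:310],(396,440),interpolation=cv2.INTER_CUBIC)
b=cv2.resize(d2['color'][160:260,210:300],(396,440),interpolation=cv2.INTER_CUBIC)
cv2.imwrite('pics/m2.png',np.hstack([a,b]))
```

```text
3.45 [556.3 -84.7  82.3] bay [-172.2  116.2] [-3.141 -0.519  0.297] F [-7.7 -0.3 -1.9] 0.6014500080067351 [-0.29  0.52  2.17  1.54  0.28 -0.49]
```

View pics/m2.png

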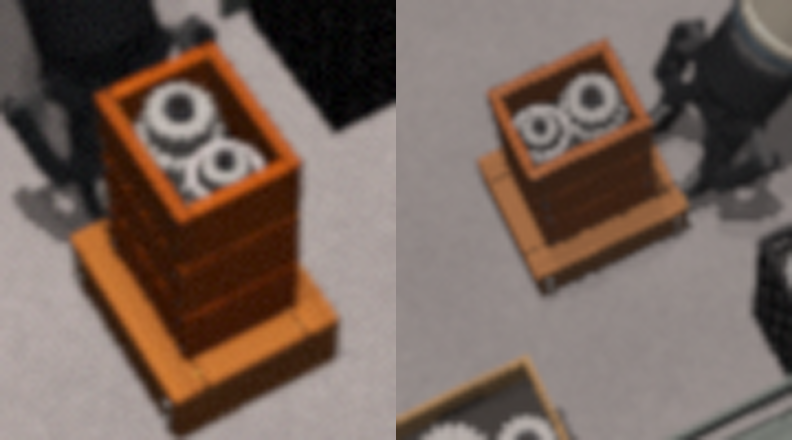

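```bash
cat >> h.py <<'E'
def crate(sp,dp,sf,df,Af,Bf):
    # sp, dp: frame-top 3, z0 corner, top 4 in order
    S=[(-55,65,50),(-55,-65,50),(55,-65,50),(-55,-65,0),(-37,47,200),(37,47,200),(37,-47,200),(-37,-47,200)]
    D=[(-55,-65,50),(55,-65,50),(55,65,50),(55,-65,0),(-37,-47,200),(-37,47,200),(37,47,200),(37,-47,200)]
    o=[(sf,*Af(*q),*w) for q,w in zip(sp,S) if q]+[(df,*Bf(*q),*w) for q,w in zip(dp,D) if q]
    p,e=fit(o);print('crate',p.round(3),'bay',np.round(bay(p),1),'dyaw',round(p[2]-YB,3),e)
E
python3 - <<'E'
from h import *
st()
crate([(72,238),(175,403),(338,322),(178,438),(97,95),(213,43),(300,160),(182,220)],[(478,158),(543,270),(688,205),(548,293),(490,95),(605,40),(655,118),(535,178)],'s2.png','d2.png',lambda u,v:(220+u/4.4-.4,185+v/4.4-.4),lambda u,v:(210+(u-396)/4.4-.4,160+v/4.4-.4))
E
```

```text
3.55 [556.4 -84.7  82.3] bay [-172.2  116.2] [-3.141 -0.519  0.297] F [-6.7 -0.7 -1.6] 0.5997576910595137 [-0.29  0.52  2.17  1.54  0.28 -0.49]
crate [658.703 -58.843   1.88 ] bay [-177.5   10.7] dyaw 0.012 [[-1.0, -0.6], [0.2, -0.1], [0.7, -1.5], [0.1, 1.2], [-1.0, -0.3], [-0.1, -1.2], [0.8, -0.1], [-0.4, 0.2], [-0.2, 0.1], [-1.0, 2.0], [0.8, -0.1], [-1.0, 1.2], [-0.8, -1.1], [0.6, -1.4], [0.0, 0.5], [-0.6, 0.1]]
```

Call:
drive_tool --targets '[0.002, 0, 0.0012, 0, 0, 0, 0.6, 0.0045, 0, 0.0026, 0, 0, 0, 0.6, 0.007, 0, 0.004, 0, 0, 0, 0.6, 0.0095, 0, 0.0054, 0, 0, 0, 0.6, 0.0095, 0, 0.0054, 0, 0, 0, 0.6, 0.0095, 0, 0.0054, 0, 0, 0, 0.6]'

```text
clock: 4.05
eef_pos: [566.9, -81.8, 82.3]
tcp_rot: [-3.141, -0.519, 0.297]
contact_force: [-6.6, -2.0, -2.7]
opening: 0.604
```

Run:
```python
from h import *
st()
goal(-190,160,82,YB-np.pi/2,.52)
goal(-190,160,300,YB-np.pi/2,.52)
```

```text
4.05 [566.9 -81.8  82.3] bay [-172.6  105.2] [-3.141 -0.519  0.297] F [-6.6 -2.  -2.7] 0.6043944520718725 [-0.27  0.53  2.15  1.51  0.27 -0.44]
to [ 519.7 -114.5   82. ] shift [-0.0477  0.0174 -0.0269] turn [-0.0003  0.0011 -0.0005]
to [ 519.7 -114.5  300. ] shift [ 0.0604  0.0173 -0.2162] turn [-0.0003  0.0011 -0.0005]
```

Call:
drive_tool --targets '[-0.024, 0.006, -0.0134, 0, 0, 0, 0.6, -0.048, 0.017, -0.027, 0, 0, 0, 0.6, -0.048, 0.017, -0.027, 0, 0, 0, 0.6, 0.06, 0.017, -0.216, 0, 0, 0, 0.6, 0.06, 0.017, -0.216, 0, 0, 0, 0.6, 0.06, 0.017, -0.216, 0, 0, 0, 0.6, 0.06, 0.017, -0.216, 0, 0, 0, 0.6, 0.06, 0.017, -0.216, 0, 0, 0, 0.6, 0.06, 0.017, -0.216, 0, 0, 0, 0.6, 0.06, 0.017, -0.216, 0, 0, 0, 0.6]'

```text
clock: 4.88
eef_pos: [521.2, -115.0, 304.9]
tcp_rot: [3.137, -0.525, 0.298]
contact_force: [1.6, 0.1, 0.7]
opening: 0.599
```

Run:
```python
from h import *
st()
goal(-174-55-41-60,0,300,YB,.52)
```

```text
4.88 [ 521.2 -115.   304.9] bay [-190.9  158.7] [ 3.137 -0.525  0.298] F [1.6 0.1 0.7] 0.5992258210211813 [-0.38  0.07  2.08  0.55  0.63  0.51]
to [ 713.6 -201.5  300. ] shift [0.1348 0.1389 0.0842] turn [ 7.8680e-01 -7.0000e-04 -1.3612e+00]
```

Call:
drive_tool --targets '[0.135, 0.139, 0.084, 0.787, 0, -1.361, 0.8, 0.135, 0.139, 0.084, 0.787, 0, -1.361, 0.8, 0.135, 0.139, 0.084, 0.787, 0, -1.361, 0.8, 0.135, 0.139, 0.084, 0.787, 0, -1.361, 0.8, 0.135, 0.139, 0.084, 0.787, 0, -1.361, 0.8, 0.135, 0.139, 0.084, 0.787, 0, -1.361, 0.8, 0.135, 0.139, 0.084, 0.787, 0, -1.361, 0.8, 0.135, 0.139, 0.084, 0.787, 0, -1.361, 0.8, 0.135, 0.139, 0.084, 0.787, 0, -1.361, 0.8, 0.135, 0.139, 0.084, 0.787, 0, -1.361, 0.8, 0.135, 0.139, 0.084, 0.787, 0, -1.361, 0.8, 0.135, 0.139, 0.084, 0.787, 0, -1.361, 0.8]'

```text
clock: 5.88
eef_pos: [713.3, -201.3, 295.2]
tcp_rot: [-3.138, -0.524, 1.8]
contact_force: [-0.3, 0.4, 0.5]
opening: 0.798
```

Call:
drive_tool --targets '[0, 0, 0, 0, 0, 0, 0.8, 0, 0, 0, 0, 0, 0, 0.8]'

```text
clock: 6.05
eef_pos: [714.0, -200.4, 294.7]
tcp_rot: [-3.139, -0.524, 1.792]
contact_force: [0.4, -0.5, -0.0]
opening: 0.799
```

Run:
```python
from h import *
st()
goal(-330,0,200,YB,.52)
goal(-330,0,83,YB,.52)
```

```text
6.05 [ 714.  -200.4  294.7] bay [-329.    -0.6] [-3.139 -0.524  1.792] F [ 0.4 -0.5 -0. ] 0.7985495975762252 [-0.42  0.69  1.19  0.41  1.6  -0.7 ]
to [ 713.6 -201.5  200. ] shift [-0.0482 -0.0003  0.0816] turn [ 0.0346 -0.0037 -0.0655]
to [ 713.6 -201.5   83. ] shift [-0.1067  0.      0.1829] turn [ 0.0346 -0.0037 -0.0655]
```

Call:
drive_tool --targets '[-0.048, 0, 0.082, 0.035, -0.004, -0.066, 0.8, -0.048, 0, 0.082, 0.035, -0.004, -0.066, 0.8, -0.107, 0, 0.183, 0.035, -0.004, -0.066, 0.8, -0.107, 0, 0.183, 0.035, -0.004, -0.066, 0.8, -0.107, 0, 0.183, 0.035, -0.004, -0.066, 0.8, -0.107, 0, 0.183, 0.035, -0.004, -0.066, 0.8, -0.107, 0, 0.183, 0.035, -0.004, -0.066, 0.8, -0.107, 0, 0.183, 0.035, -0.004, -0.066, 0.8, -0.107, 0, 0.183, 0.035, -0.004, -0.066, 0.8]'

```text
clock: 6.8
eef_pos: [715.3, -202.5, 87.2]
tcp_rot: [3.136, -0.517, 1.874]
contact_force: [-0.3, 0.3, 0.9]
opening: 0.797
```

Run:
```python
from h import *
st()
goal(-290,0,83,YB,.52)
d=snap('scene','s3.png');d2=snap('side','d3.png')
a=cv2.resize(d['color'][165:305,200:300],(400,560),interpolation=cv2.INTER_CUBIC)
b=cv2.resize(d2['color'][130:270,200:300],(400,560),interpolation=cv2.INTER_CUBIC)
cv2.imwrite('pics/m3.png',np.hstack([a,b]))
```

```text
6.8 [ 715.3 -202.5   87.2] bay [-331.4   -1.3] [ 3.136 -0.517  1.874] F [-0.3  0.3  0.9] 0.797440096458026 [-0.42  0.9   1.26  0.4   1.35 -0.88]
to [ 701.9 -163.3   83. ] shift [ 0.0339 -0.0012  0.0241] turn [0.0031 0.003  0.0048]
```

View pics/m3.png

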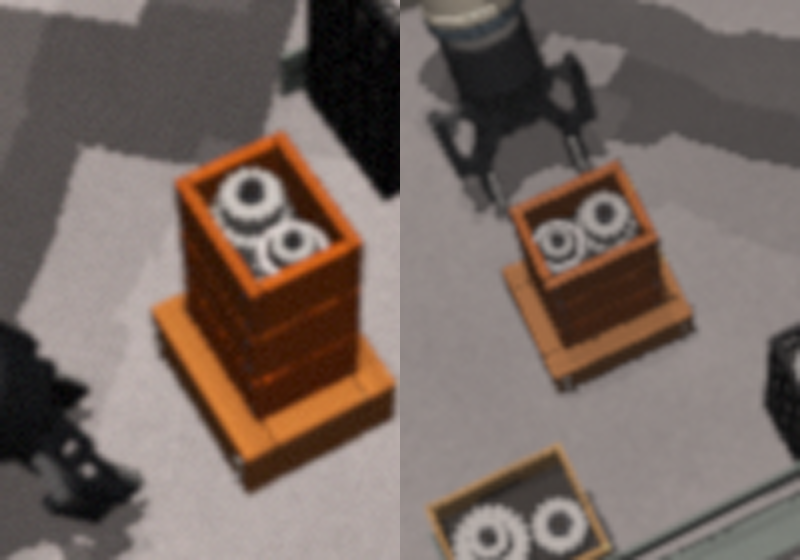

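The view shows the hand down in front of the crate, fingertips at about (135,490) in the left panel, with clear bench between them and the frame's front edge from (152,313) to (245,460).

Run:
```python
from h import *
crate([(152,313),(245,460),(395,385),(248,492),(178,183),(280,133),(362,242),(257,292)],[(503,268),(560,370),(692,307),(567,392),(512,210),(617,160),(660,237),(549,287)],'s3.png','d3.png',lambda u,v:(200+u/4-.4,165+v/4-.4),lambda u,v:(200+(u-400)/4-.4,130+v/4-.4))
goal(-275,0,83,YB,.52)
```

```text
crate [670.061 -56.592   1.878] bay [-178.7   -0.8] dyaw 0.01 [[-1.0, -1.4], [0.5, 0.3], [0.7, -0.9], [0.3, 1.4], [-1.6, -0.9], [0.3, -1.2], [0.6, -0.4], [-1.3, 1.2], [-0.6, 0.0], [-1.0, 2.0], [0.9, 0.9], [-1.4, 0.9], [-1.0, -0.8], [0.4, -1.1], [0.3, -0.7], [0.1, 0.1]]
to [ 697.5 -148.9   83. ] shift [ 0.047  -0.001   0.0312] turn [0.0027 0.0031 0.0054]
```

Call:
drive_tool --targets '[0.012, 0, 0.008, 0.003, 0.003, 0.005, 0.8, 0.024, -0.001, 0.016, 0.003, 0.003, 0.005, 0.8, 0.036, -0.001, 0.024, 0.003, 0.003, 0.005, 0.8, 0.043, -0.001, 0.0285, 0.003, 0.003, 0.005, 0.8, 0.047, -0.001, 0.031, 0.003, 0.003, 0.005, 0.8, 0.051, -0.001, 0.0333, 0.003, 0.003, 0.005, 0.8, 0.055, -0.001, 0.0356, 0.003, 0.003, 0.005, 0.8, 0.059, -0.001, 0.038, 0.003, 0.003, 0.005, 0.8, 0.063, -0.001, 0.0402, 0.003, 0.003, 0.005, 0.8, 0.063, -0.001, 0.0402, 0.003, 0.003, 0.005, 0.8]'

```text
clock: 7.73
eef_pos: [692.0, -132.3, 81.1]
tcp_rot: [-3.141, -0.518, 1.868]
contact_force: [2.3, -7.6, 1.5]
opening: 0.8
```

Run:
```python
from h import *
st()
goal(-205,0,83,YB,.52)
```

```text
7.73 [ 692.  -132.3   81.1] bay [-257.5    0.4] [-3.141 -0.518  1.868] F [ 2.3 -7.6  1.5] 0.7997523251832098 [-0.34  0.85  1.4   0.43  1.26 -0.85]
to [677. -82.  83.] shift [0.0466 0.0004 0.0243] turn [-0.0005  0.0022 -0.0002]
```

Contact and clean sliding at about 8 N. I'll carry on at 5 mm per row.

Call:
drive_tool --targets '[0.004, 0, 0.0022, 0, 0, 0, 0.8, 0.008, 0, 0.0043, 0, 0.001, 0, 0.8, 0.012, 0, 0.0064, 0, 0.002, 0, 0.8, 0.016, 0, 0.0085, 0, 0.002, 0, 0.8, 0.02, 0, 0.0106, 0, 0.002, 0, 0.8, 0.024, 0, 0.0127, 0, 0.002, 0, 0.8, 0.028, 0, 0.0148, 0, 0.002, 0, 0.8, 0.032, 0, 0.0169, 0, 0.002, 0, 0.8, 0.036, 0, 0.019, 0, 0.002, 0, 0.8, 0.04, 0, 0.0211, 0, 0.002, 0, 0.8, 0.044, 0, 0.0232, 0, 0.002, 0, 0.8, 0.048, 0, 0.0253, 0, 0.002, 0, 0.8]'

```text
clock: 8.73
eef_pos: [675.4, -80.6, 81.7]
tcp_rot: [-3.139, -0.52, 1.867]
contact_force: [2.4, -7.5, -5.4]
opening: 0.795
```

Run:
```python
from h import *
st()
goal(-155,0,83,YB,.52)
d=snap('scene','s4.png');d2=snap('side','d4.png')
a=cv2.resize(d['color'][165:305,240:380],(400,400),interpolation=cv2.INTER_CUBIC)
b=cv2.resize(d2['color'][170:310,200:340],(400,400),interpolation=cv2.INTER_CUBIC)
cv2.imwrite('pics/m4.png',np.hstack([a,b]))
```

```text
8.73 [675.4 -80.6  81.7] bay [-203.1    1.2] [-3.139 -0.52   1.867] F [ 2.4 -7.5 -5.4] 0.7952868000994764 [-0.29  0.81  1.48  0.46  1.2  -0.83]
to [662.4 -34.2  83. ] shift [0.0424 0.0012 0.0228] turn [-0.0021 -0.0002 -0.0007]
```

View pics/m4.png

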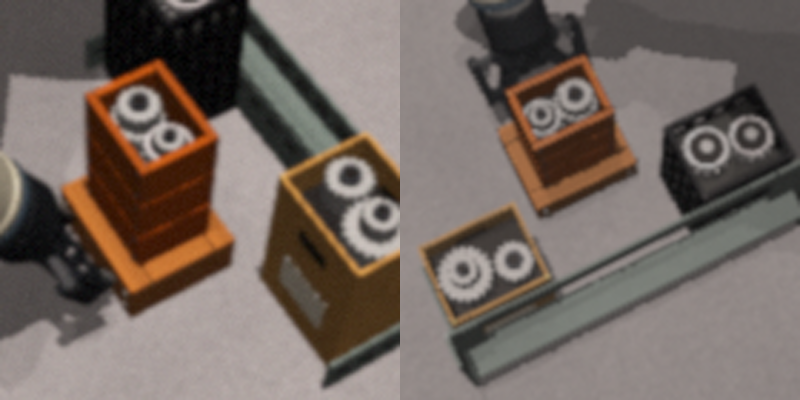

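The left panel shows the crate upright, and the right panel shows its leading corners, (541,200) and (636,155), lined up with the gap between the box's corner (550,275) and the black crate's (680,210). I'll put numbers on that before it enters.

Run:
```python
from h import *
k=400/140
crate([(63,190),(127,290),(235,238),(131,314),(87,95),(162,60),(217,138),(142,173)],[(500,130),(541,200),(636,155),(545,215),(508,90),(586,57),(616,112),(532,151)],'s4.png','d4.png',lambda u,v:(240+u/k-.4,165+v/k-.4),lambda u,v:(200+(u-400)/k-.4,170+v/k-.4))
```

```text
crate [648.634  11.793   1.859] bay [-107.    -0.3] dyaw -0.009 [[-0.8, -1.8], [1.5, 0.7], [0.5, 0.2], [-0.2, 1.6], [-0.7, -1.1], [-0.4, -0.8], [1.3, -0.8], [0.1, 0.0], [-0.8, -1.1], [-1.5, 3.0], [0.9, 2.0], [-1.8, 1.6], [-0.8, -0.6], [0.1, -1.8], [0.3, -0.5], [1.1, -1.0]]
```

Call:
drive_tool --targets '[0.004, 0, 0.0022, 0, 0, 0, 0.8, 0.008, 0.001, 0.0044, 0, 0, 0, 0.8, 0.012, 0.001, 0.0065, 0, 0, 0, 0.8, 0.016, 0.001, 0.0086, 0, 0, 0, 0.8, 0.016, 0.001, 0.0086, 0, 0, 0, 0.8]'

```text
clock: 9.25
eef_pos: [670.7, -61.9, 82.4]
tcp_rot: [-3.139, -0.522, 1.867]
contact_force: [1.0, -4.3, -3.7]
opening: 0.8
```

Call:
drive_tool --targets '[0.004, 0, 0.0023, 0, 0, 0, 0.8, 0.008, 0, 0.0046, 0, 0, 0, 0.8, 0.012, 0, 0.0068, 0, 0, 0, 0.8, 0.016, 0, 0.009, 0, 0, 0, 0.8, 0.02, 0, 0.0113, 0, 0, 0, 0.8, 0.024, 0, 0.0135, 0, 0, 0, 0.8, 0.028, 0, 0.0158, 0, 0, 0, 0.8, 0.032, 0, 0.018, 0, 0, 0, 0.8, 0.036, 0, 0.0203, 0, 0, 0, 0.8, 0.04, 0, 0.0225, 0, 0, 0, 0.8, 0.044, 0, 0.0248, 0, 0, 0, 0.8, 0.048, 0, 0.027, 0, 0, 0, 0.8]'

```text
clock: 10.25
eef_pos: [654.8, -10.1, 82.9]
tcp_rot: [-3.139, -0.521, 1.867]
contact_force: [1.8, -7.7, -5.9]
opening: 0.8
```

Run:
```python
from h import *
st()
goal(-96,1,82,YB,.52)
```

```text
10.25 [654.8 -10.1  82.9] bay [-129.7    0.2] [-3.139 -0.521  1.867] F [ 1.8 -7.7 -5.9] 0.7996332306811869 [-0.2   0.77  1.57  0.51  1.12 -0.79]
to [644.2  21.9  82. ] shift [ 0.0288 -0.0008  0.0176] turn [-0.0021 -0.0006 -0.0007]
```

Call:
drive_tool --targets '[0.004, 0, 0.0024, 0, 0, 0, 0.8, 0.008, 0, 0.0048, 0, 0, 0, 0.8, 0.011, 0, 0.0066, 0, 0, 0, 0.8, 0.014, 0, 0.0084, 0, 0, 0, 0.8, 0.017, 0, 0.0102, 0, 0, 0, 0.8, 0.02, 0, 0.012, 0, 0, 0, 0.8, 0.02, 0, 0.012, 0, 0, 0, 0.8]'

```text
clock: 10.83
eef_pos: [648.0, 12.7, 82.9]
tcp_rot: [-3.139, -0.521, 1.868]
contact_force: [2.0, -4.5, -4.1]
opening: 0.797
```

Call:
drive_tool --targets '[0.002, 0, 0.0012, 0, 0, 0, 0.8, 0.004, 0, 0.0024, 0, 0, 0, 0.8, 0.004, 0, 0.0024, 0, 0, 0, 0.8]'

```text
clock: 11.08
eef_pos: [646.9, 16.8, 82.9]
tcp_rot: [-3.14, -0.521, 1.868]
contact_force: [3.7, -6.3, -5.1]
opening: 0.801
```

Run:
```python
from h import *
st()
```

```text
11.08 [646.9  16.8  82.9] bay [-1.017e+02 -1.000e-01] [-3.14  -0.521  1.868] F [ 3.7 -6.3 -5.1] 0.8005877382683098 [-0.16  0.75  1.61  0.52  1.1  -0.78]
```

Still sliding freely at about 7 N, so I'll step in small increments until the force rises.

Call:
drive_tool --targets '[0.0013, 0, 0.0008, 0, 0, 0, 0.8, 0.0026, 0, 0.0015, 0, 0, 0, 0.8, 0.0026, 0, 0.0015, 0, 0, 0, 0.8]'

```text
clock: 11.33
eef_pos: [646.0, 19.5, 82.9]
tcp_rot: [-3.14, -0.521, 1.868]
contact_force: [3.3, -7.9, -3.9]
opening: 0.8
```

Call:
drive_tool --targets '[0.001, 0, 0.0006, 0, 0, 0, 0.8, 0.0018, 0, 0.001, 0, 0, 0, 0.8, 0.0018, 0, 0.001, 0, 0, 0, 0.8]'

```text
clock: 11.58
eef_pos: [645.7, 21.0, 82.9]
tcp_rot: [-3.14, -0.52, 1.868]
contact_force: [3.9, -9.4, -3.9]
opening: 0.798
```

Call:
drive_tool --targets '[0.001, 0, 0.0006, 0, 0, 0, 0.8, 0.0018, 0, 0.001, 0, 0, 0, 0.8, 0.0018, 0, 0.001, 0, 0, 0, 0.8]'

```text
clock: 11.83
eef_pos: [645.8, 21.5, 83.0]
tcp_rot: [3.141, -0.517, 1.869]
contact_force: [4.7, -17.9, -3.2]
opening: 0.801
```

Call:
drive_tool --targets '[0.001, 0, 0.0006, 0, 0, 0, 0.8, 0.0018, 0, 0.001, 0, 0, 0, 0.8, 0.0018, 0, 0.001, 0, 0, 0, 0.8]'

```text
clock: 12.08
eef_pos: [645.6, 21.8, 83.1]
tcp_rot: [3.14, -0.514, 1.869]
contact_force: [4.1, -27.0, -2.1]
opening: 0.801
```

Run:
```python
from h import *
st()
```

```text
12.08 [645.6  21.8  83.1] bay [-96.6  -0.4] [ 3.14  -0.514  1.869] F [  4.1 -27.   -2.1] 0.8006003742537919 [-0.15  0.75  1.61  0.52  1.08 -0.77]
```

Stalled at bay x = -96.6, where contact with the rail was predicted, with 27 N: home. I'll back away and lift clear.

Call:
drive_tool --targets '[-0.01, 0, -0.006, 0, 0, 0, 0.8, -0.035, 0, -0.02, 0, 0, 0, 0.8, -0.07, 0, -0.04, 0, 0, 0, 0.8, -0.1, 0, -0.057, 0, 0, 0, 0.8, -0.1, 0, -0.057, 0, 0, 0, 0.8, 0, 0, -0.23, 0, 0, 0, 0.8, 0, 0, -0.23, 0, 0, 0, 0.8, 0, 0, -0.23, 0, 0, 0, 0.8, 0, 0, -0.23, 0, 0, 0, 0.8, 0, 0, -0.23, 0, 0, 0, 0.8, 0, 0, -0.23, 0, 0, 0, 0.8, 0, 0, -0.23, 0, 0, 0, 0.8]'

```text
clock: 13.08
eef_pos: [678.5, -83.0, 285.0]
tcp_rot: [3.141, -0.522, 1.87]
contact_force: [0.3, 0.9, -0.4]
opening: 0.801
```

Run:
```python
from h import *
st()
d=snap('scene','s5.png');d2=snap('side','d5.png')
a=cv2.resize(d['color'][125:305,260:420],(400,450),interpolation=cv2.INTER_CUBIC)
b=cv2.resize(d2['color'][150:310,200:360],(400,400),interpolation=cv2.INTER_CUBIC)
cv2.imwrite('pics/m5.png',np.hstack([a,np.pad(b,((0,50),(0,0),(0,0)))]))
for f,g in(('s5.png','scene0.png'),('d5.png','side0.png')):
    i=cv2.absdiff(cv2.imread('pics/'+f),cv2.imread('pics/'+g)).max(2)
    P=[proj(f,[*c,0])for c in((479.7,80.7),(750.5,164.7))]; print(P)
```

```text
13.08 [678.5 -83.  285. ] bay [-206.4   -1.1] [ 3.141 -0.522  1.87 ] F [ 0.3  0.9 -0.4] 0.8006236945822295 [-0.29  0.59  1.38  0.43  1.49 -0.69]
[array([299.36221635, 195.71634331]), array([356.61800638, 269.43854229])]
[array([311.01898931, 235.54570429]), array([235.56648043, 272.73302139])]
```

View pics/m5.png

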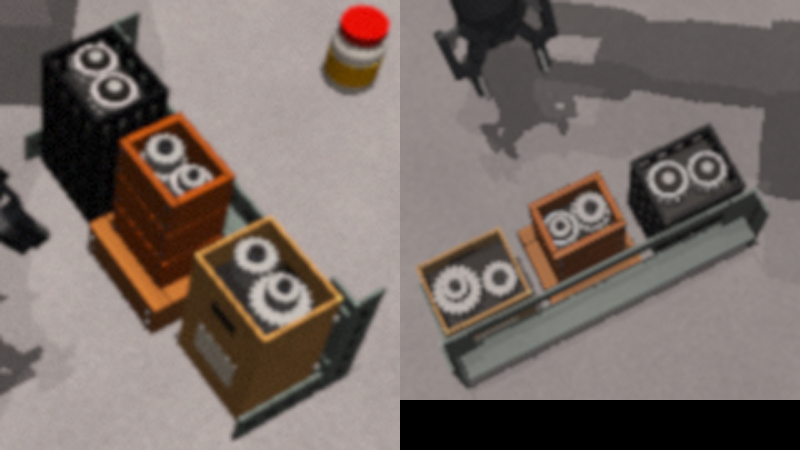

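Run:
```python
from h import *
k=2.5
crate([(90,227),(151,312),None,(153,330),(120,140),(182,113),(234,175),(177,206)],[(520,232),None,None,None,(532,208),(603,174),(625,220),(553,257)],'s5.png','d5.png',lambda u,v:(260+u/k-.4,125+v/k-.4),lambda u,v:(200+(u-400)/k-.4,150+v/k-.4))
for f,g,boxes in(('s5.png','scene0.png',[(277,137,45,28),(338,212,55,45)]),('d5.png','side0.png',[(297,205,38,24),(208,245,42,36)])):
    a,b=[cv2.imread('pics/'+q,0).astype(np.float32) for q in(f,g)]
    for x,y,w,h in boxes: print(f,cv2.phaseCorrelate(b[y:y+h,x:x+w],a[y:y+h,x:x+w],cv2.createHanningWindow((w,h),cv2.CV_32F)))
```

```text
crate [620.01  114.124   1.871] bay [-0.8 -2.9] dyaw 0.003 [[-0.3, -1.6], [1.9, -0.1], [-0.4, 2.4], [-0.1, -0.2], [0.1, -1.0], [1.5, -0.1], [-1.3, 0.1], [-1.1, -0.3], [-1.5, -1.5], [-1.3, -1.6], [1.3, 1.5], [1.1, 0.9]]
s5.png ((0.41788163512236665, 0.22957186933880358), 0.8658389617778637)
s5.png ((-0.10395529992476682, 0.4578410602695726), 0.8714308971828885)
d5.png ((0.011154714663071275, 0.035275366063181934), 0.9983246338864168)
d5.png ((0.5037220414830301, -0.0034658649023704413), 0.9930187002376274)
```

Run:
```python
from h import *
for f,g,boxes in(('s5.png','scene0.png',[(277,137,40,24),(345,212,40,40)]),('d5.png','side0.png',[(297,205,36,24),(208,245,40,36)])):
    a,b=[cv2.imread('pics/'+q,0).astype(np.float32) for q in(f,g)]
    for x,y,w,h in boxes:
        W=cv2.createHanningWindow((w,h),cv2.CV_32F);s=lambda i:i[y:y+h,x:x+w].copy()
        print(f,cv2.phaseCorrelate(s(b),s(a),W),'self',cv2.phaseCorrelate(s(b),s(b),W)[0])
```

```text
s5.png ((-0.10038121299545466, 0.29787538811918957), 0.8687253467738628) self (0.0, 1.7763568394002505e-15)
s5.png ((-0.05971987272013379, -0.10747632643872507), 0.8294549542665481) self (7.105427357601002e-15, 7.105427357601002e-15)
d5.png ((-0.047946627240321504, 0.03650516041874674), 0.9839994305813754) self (0.0, 0.0)
d5.png ((0.04219972864427746, -0.014660453527490347), 0.969187348915471) self (0.0, 0.0)
```

Neighbours haven't moved, and the crate is home and square. Handing in.

```bash
python3 -c "
from rig import *
print(sign_off())"
```

```text
the job is handed in; nothing more can be done
None
```

The crate is in its place against the back rail, upright and square with the bay, and I handed the job in at about 13 s of the 64 s allowed.

I pushed it with both fingertips, hand tilted 30°, below the 50 mm top of its base frame. First I pushed it about 29 mm away from the robot into line with the gap. Then I pushed it about 178 mm straight into the bay until it stopped against the rail, where the force rose from about 8 N to 27 N. I then drew the hand back and lifted it clear.

What the last checks showed:
- **Crate position:** the picture fit puts it within 1 mm of home in depth, 3 mm off the gap's middle line and 0.003 rad off square. The fit is good to about 2–3 mm, with some corner points 2 px out.
- **Neighbours:** both image comparisons show no movement of the fibreboard box or the black crate beyond 0.3 px. A first comparison gave up to 0.5 px. I put that down to the window size, because a second run with other sizes gave near zero.
- **Drum and jar:** the hand did not go near them. I did not measure either one again at the end.
- **Force:** the wrist read about 1 N or less after the hand was withdrawn.

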